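# Fit the drive key to the pigment mill

### The arm

A 6-joint arm with a two-finger parallel gripper is mounted at the origin on the work surface. World frame = base frame: x ahead of the robot, y to its left, z up, the work surface at z = 0. Lengths are in mm, angles in rad, forces in N, time in s.
With the tool pointing down it reaches from about 350 to 875 mm from the base axis. Payload 4.2 kg.
Tool frame: the origin (TCP) lies at the very end of the fingers, on their centre line; the grasp point (between the pads) lies 19 mm behind it; z points along the fingers, y is the line along which they close (so a half turn about z gives the same grasp; the last joint's range is limited). The gripper opens to 85 mm and grips with 20 to 120 N. Pads are 22 mm wide; open, the fingers measure 114 mm over their backs; the gripper's body (76 mm by 85 mm) begins 54 mm behind the grasp point. The pads swing forward as they close: fully open they stand 13 mm farther back than shut.
Start: joints at [-0.918, 0.385, 0.008, 0, -1.194, -0.259], TCP at [239.826, -577.133, 231.312] pointing down, gripper open.
Joint ranges: [-3.14, 3.14], [-1.21, 2.06], [-1.07, 1.41], [-3.16, 2.05], [-2.99, -0.16], [-3.1, 3.1]. Speed limits (rad/s): [2.79, 2.79, 3.14, 3.14, 3.14, 3.14].

### API

Orientations are given as a unit quaternion [x, y, z, w].
In Python, from bench import read_state, get_image, camera_model, job_done gives the robot as it stands.
- The arm moves only by the shell command python3 -m handwheel 'ROWS'. ROWS is JSON, a list of rows, each a list of 7 numbers: the shift along the tool's x, y, z in m, then the turn, a rotation vector about the tool's x, y, z in rad, then the gripper's target within -1 to 1 (fully open at 1, half-way at 0, shut at -1). In form: [[dx, dy, dz, wx, wy, wz, jaw], ...]. A call has 1 to 10 rows; each row is the pose to reach, as a shift and turn from the pose commanded when the call began, along the tool's axes at that moment; what a row does not reach only later rows make up. A row lasts 1/8 s, in which the tool goes at most 62.5 mm and 10.7 degrees, less where a joint would pass 70% of its speed; a pose out of reach is approached as far as the arm can. A call with a gripper value outside its range is refused whole. The fingers move at their own pace and stop on an object; the grip force is fixed at half the most. Time passes only in rows, so rows that repeat a pose let the fingers close. It gives the time, the measured TCP pose, the force, the opening and the grip force at its end, in the units of the state.
- read_state(): the state, without advancing time (a new reading comes with each control period).
- get_image(name): name is "scene" or "top"; returns (picture, depth): 420x560x3 uint8, blue, green, red; 420x560 float32, mm along the optical axis (not along the pixel's ray), 0 where there is no reading.
- camera_model(name): a dict with "K" (3x3 intrinsics, pixels), "rvec" (rotation vector, rad) and "tvec" (3), from world to camera coordinates, as OpenCV has them. Camera axes: x right, y down, z forward; pixel columns grow to the right and rows downward; lengths in mm; the calibration is good to about 2 mm. A picture is of the moment at which its call begins. camera_model takes no time and is no camera call.
- job_done(): hands the job in; it is judged then, once.
The state is a dict: "clock": time; "joints": joint angles; "joint_vel": joint speeds; "joint_efforts": joint torques, N m; "position": TCP position; "ee_rot": TCP orientation; "contact_force": force on the tool from outside, world axes, zero at the start; "wrist_torque": the same for the moment, N m; "gripper_width": finger opening in mm; "grasp_force": force on a finger pad.
Only numpy, scipy, OpenCV 4.12 (cv2) and the standard library are available. Lean on these libraries where they do the work, as an engineer would, in place of code of your own. Each camera call takes 0.05 s, during which the arm holds its last target. There are 200 camera calls.

### The job

Get the pigment mill ready for grinding: take the key with the straight T-handle out of the wooden rack, turn it until its flat-sided shank lines up with the slot-shaped bore in the top of the mill, lower it in until its collar sits fully down on the mill, and let go. Leave the round-headed tamper and the star-headed plug in their wells.

Things in the scene. Friction and masses are not known exactly. Their poses are not given: they have to be found in the camera images.
- key_head (a point): Centre of the key's T-handle: pale wooden bar 80 long (x axis), 18 wide, 20 mm high, upright in any of the rack's wells. Under it a 15 mm neck, a 46 mm round collar (underside 38 mm below this point, on the rack's top) and a flat-sided steel shank 28 mm long, 28 wide along the bar, 14 thick, tapered over its last 7 mm, ending 66 mm below this point. Half a turn about z is the same.
- mill_bore (a point): Mouth of the bore, mid-top of the bolted-down mill (square steel head 96 mm wide, 75 mm high, a small lower hopper at its side). The bore is a slot 36 mm long (x axis), 20 wide (y), 30 deep. The shank enters with the bar along the slot, either way round, within 10 degrees, else it rests 28 mm too high. Home: collar on the mill's top, handle centre 38 mm above this point.
- tamper_head (a point): Middle of the tamper's head, a round domed wooden knob 34 mm across on a collar and neck like the key's, in another well of the rack, 38 mm above its top. The rack is a fixed wooden block 240 x 66 x 38 mm with three round wells 34 mm wide, 30 deep, 80 mm apart in a row. The tamper stays in its well.
- plug_head (a point): Middle of the plug's head, a wooden star of two crossed arms, each 40 mm long, 14 wide and 18 high, on a collar and neck like the key's, in another well of the rack, 38 mm above its top. The plug stays in its well.
Mind the look-alikes: they are no part of the job. Leave any red look-alike of the part that bears key_head alone.

How it is judged:
By the outcome, as a careful person would: the job done as asked, in the order asked, and still so for the second after the job is handed in, with the robot touching nothing.
It also fails if it takes over 38 s, if anything falls off the work surface, if the arm or the gripper's body presses on something with over 40 N, if the wrist force passes 120 N, or if a joint passes its speed limit or range.

## Working session

There is one attempt and no reset: what is moved stays moved. The work goes in short steps, Python scripts to look and compute and a shell command to move; the robot and the scene stay as the last step left them, time stands still between calls to the robot, and variables do not carry over. Pictures are saved under pics/ and viewed, at most 10 in all, crops included, and the job is handed in when it is done.

```bash
mkdir -p pics
cat > h.py <<'E'
import numpy as np,cv2
from bench import *
def cam(n):
    m=camera_model(n);K=np.array(m["K"],float);R=cv2.Rodrigues(np.array(m["rvec"],float))[0];t=np.array(m["tvec"],float).ravel();return K,R,t
def ray(n,u,v,z):
    K,R,t=cam(n);c=-R.T@t;d=R.T@np.linalg.inv(K)@[u,v,1];return c+d*(z-c[2])/d[2]
def cloud(n,dep):
    K,R,t=cam(n);v,u=np.mgrid[:420,:560];p=np.stack([(u-K[0,2])/K[0,0]*dep,(v-K[1,2])/K[1,1]*dep,dep],-1);return (p-t)@R
E
python3 - <<'E'
from h import *
for n in("scene","top"):
    im,d=get_image(n);cv2.imwrite(f"pics/{n}0.png",im);np.savez(f"pics/{n}0.npz",im=im,d=d)
    K,R,t=cam(n);print(n,K[0,0],-R.T@t,(d>0).mean())
s=read_state();print(s)
E
```

```text
scene 404.495386663604 [737.79910341 465.03953246 566.10804057] 0.9959778911564626
top 422.9887760524635 [340.11423994  21.76985419 805.42858531] 0.9960714285714286
{'clock': 0.1, 'joints': array([-9.18415840e-01,  3.85470769e-01,  6.79480071e-03, -4.34290291e-04,
       -1.19399424e+00, -2.58589025e-01]), 'joint_vel': array([ 0.0013444 , -0.00195786,  0.001446  ,  0.00133286,  0.00113798,
       -0.00210239]), 'joint_efforts': array([-1.81090996e-03, -3.93317878e+01,  1.88928705e+01,  4.19789448e+00,
       -2.56744373e-03, -5.33599511e-07]), 'position': array([ 239.62652554, -576.68996957,  230.3490855 ]), 'ee_rot': array([-1.95547358e-01,  9.80693791e-01,  9.30205113e-04, -2.30899136e-04]), 'contact_force': array([-0.27514209,  0.20860158, -0.3968012 ]), 'wrist_torque': array([ 0.0122338 , -0.00142503,  0.02240883]), 'grasp_force': 0.0, 'gripper_width': 85.31925188141649}
```

View pics/scene0.png

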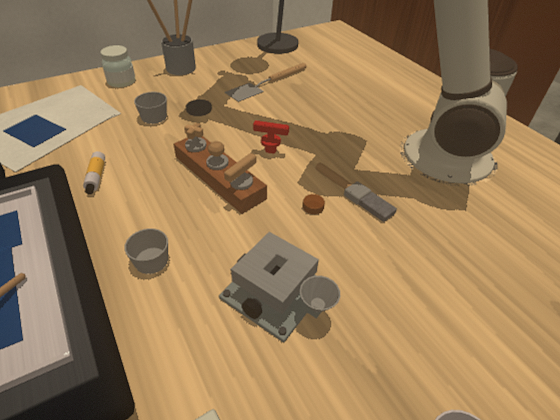

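View pics/top0.png

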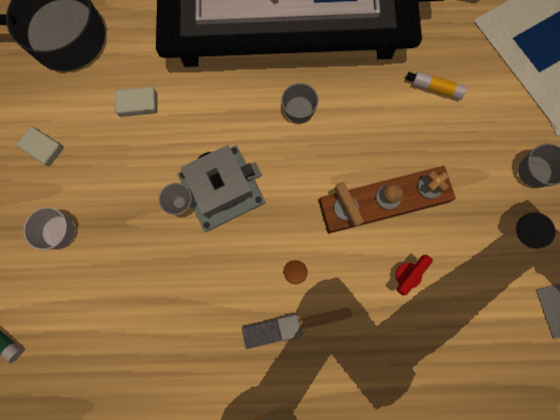

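Top view: key T-bar at about (348,203), at the left end of the rack. Tamper knob is at (390,193), star plug at (434,183), and the mill slot at (217,179). Things that could be mistaken for the key: the red T at (414,275), the star at (434,183), the knob at (390,193) and the knife handle at (325,318). I choose the pale straight bar at (348,203). Next I measure and check a crop.

Run:
```python
from h import *
z=np.load("pics/top0.npz");im,d=z["im"],z["d"];P=cloud("top",d)
K,R,t=cam("top");print("img axes x,y world:",R[0].round(2),R[1].round(2))
Z=P[...,2]
def rect(mask,z,name):
    cs,_=cv2.findContours(mask.astype(np.uint8),cv2.RETR_EXTERNAL,cv2.CHAIN_APPROX_NONE)
    c=max(cs,key=cv2.contourArea).reshape(-1,2)
    W=np.array([ray("top",u,v,z)[:2] for u,v in c],np.float32)
    r=cv2.minAreaRect(W);b=cv2.boxPoints(r);e=[b[1]-b[0],b[2]-b[1]];l=max(e,key=np.linalg.norm)
    print(name,"centre",np.round(r[0],1),"size",np.round(r[1],1),"long axis deg",round(float(np.degrees(np.arctan2(l[1],l[0])))%180,1))
def win(u0,u1,v0,v1):
    w=np.zeros(Z.shape,bool);w[v0:v1,u0:u1]=1;return w
k=win(322,372,172,235)&(Z>72);print("key z",np.median(Z[k]),k.sum());rect(k,86,"key")
m=win(170,270,135,240)&(Z>66)&(Z<85);print("mill z",np.median(Z[m]));rect(m,75,"mill")
g=cv2.cvtColor(im,cv2.COLOR_BGR2GRAY);s=win(200,235,162,196)&(g<60);print(s.sum());rect(s,75,"slot dark")
s=win(200,235,162,196)&((Z<66));rect(s,75,"slot depth")
r=win(315,460,160,235)&(Z>30)&(Z<100);print("rack z",np.median(Z[r]));rect(r,38,"rack")
for n,w in(("tamper",win(376,404,176,208)),("plug",win(415,455,165,202))):
    q=w&(Z>68);print(n,P[q].mean(0).round(1))
cv2.imwrite("pics/crop.png",np.hstack([cv2.resize(im[150:240,310:460],None,fx=3,fy=3),cv2.resize(im[140:230,175:265],None,fx=3,fy=3)]))
```

```text
img axes x,y world: [-0.03 -1.   -0.02] [-0.98  0.03 -0.19]
key z 86.34543351315466 535
key centre [482.9 -96.4] size [79.4 20.3] long axis deg 23.6
mill z 75.8328653295923
mill centre [538.1 136.7] size [99.  95.5] long axis deg 24.7
212
slot dark centre [540.3 137.2] size [35.  19.2] long axis deg 25.5
slot depth centre [538.  136.2] size [33.2 19.2] long axis deg 25.2
rack z 40.35980429193983
rack centre [ 507.4 -174.4] size [ 85.1 241.8] long axis deg 102.1
tamper [ 498.9 -172.4   90.4]
plug [ 515.3 -247.6   94.9]
```

View pics/crop.png

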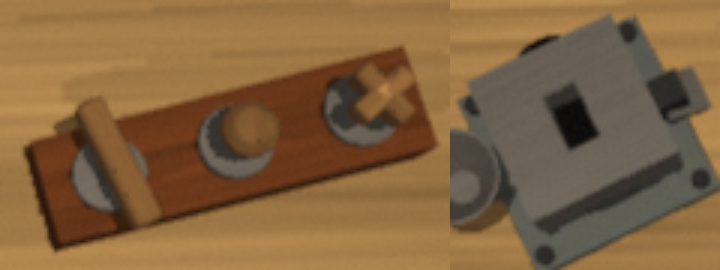

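The crop confirms it: the straight pale bar is at the rack's left end, and the slot is nearly parallel to it. Next I cross-check with the scene camera and compute the reach.

```bash
cat >> h.py <<'E'
from scipy.spatial.transform import Rotation as Ro
def rel(x,y,z,deg):
    "shift (m, tool axes) and turn from the present pose to TCP x,y,z with tool x axis at deg (mod 180)"
    s=read_state();R=Ro.from_quat(s["ee_rot"]);d=np.array([x,y,z])-s["position"]
    a=np.radians(deg);c=[]
    for b in(a,a+np.pi):
        T=Ro.from_matrix(np.array([[np.cos(b),np.sin(b),0],[np.sin(b),-np.cos(b),0],[0,0,-1]]).T)
        c.append((R.inv()*T).as_rotvec())
    w=min(c,key=np.linalg.norm)
    print("pos",s["position"].round(1),"shift m",(R.inv().apply(d)/1000).round(4),"turn",w.round(4),"j6",s["joints"][5].round(2))
E
python3 - <<'E'
from h import *
for n in("scene","top"):
    z=np.load(f"pics/{n}0.npz");P=cloud(n,z["d"]);Z=P[...,2]
    q=(np.hypot(P[...,0]-483,P[...,1]+96)<50)&(Z>80)&(Z<95);A=P[q]
    r=cv2.minAreaRect(A[:,:2].astype(np.float32));print(n,"key",q.sum(),r,np.median(A[:,2]))
    q=(np.hypot(P[...,0]-538,P[...,1]-137)<75)&(Z>69)&(Z<82);A=P[q]
    r=cv2.minAreaRect(A[:,:2].astype(np.float32));print(n,"mill",q.sum(),r,np.median(A[:,2]))
rel(484,-96,140,23.5)
E
```

```text
scene key 287 ((488.0323791503906, -94.35777282714844), (80.60948944091797, 19.168760299682617), 24.64299774169922) 85.01372792077233
scene mill 3246 ((537.5358276367188, 149.47337341308594), (98.04542541503906, 121.14444732666016), 24.412296295166016) 74.51618104767803
top key 479 ((484.0343017578125, -97.81503295898438), (79.78848266601562, 18.97064781188965), 23.61469078063965) 86.46310136180102
top mill 2694 ((534.2394409179688, 147.81478881835938), (96.98058319091797, 119.0693359375), 24.663936614990234) 75.90996385176165
pos [ 239.6 -576.7  230.3] shift m [-0.4101  0.35    0.091 ] turn [ 0.0019 -0.0001 -0.0165] j6 -0.26
```

```bash
python3 -m handwheel '[[-0.411,0.349,0.06,0,0,-0.018,0],[-0.411,0.349,0.06,0,0,-0.018,0],[-0.411,0.349,0.06,0,0,-0.018,0],[-0.411,0.349,0.06,0,0,-0.018,0],[-0.411,0.349,0.06,0,0,-0.018,0],[-0.411,0.349,0.06,0,0,-0.018,0],[-0.411,0.349,0.06,0,0,-0.018,0],[-0.411,0.349,0.06,0,0,-0.018,0],[-0.411,0.349,0.06,0,0,-0.018,0],[-0.411,0.349,0.06,0,0,-0.018,0]]'
python3 - <<'E'
from h import *
im,d=get_image("scene");np.savez("pics/s1.npz",im=im,d=d)
cv2.imwrite("pics/s1.png",cv2.resize(im[40:240,120:370],None,fx=3,fy=3))
rel(485,-96.5,58,24)
E
```

```text
clock: 1.35
position: [486.2, -94.9, 170.6]
ee_rot: [-0.207, 0.978, 0.0, -0.001]
contact_force: [-0.8, -0.0, 1.0]
gripper_width: 42.7
grasp_force: 0.0
pos [485.5 -96.  170.7] shift m [ 0.0005 -0.0003  0.1127] turn [ 0.0006 -0.0014 -0.0046] j6 -1.29
```

View pics/s1.png

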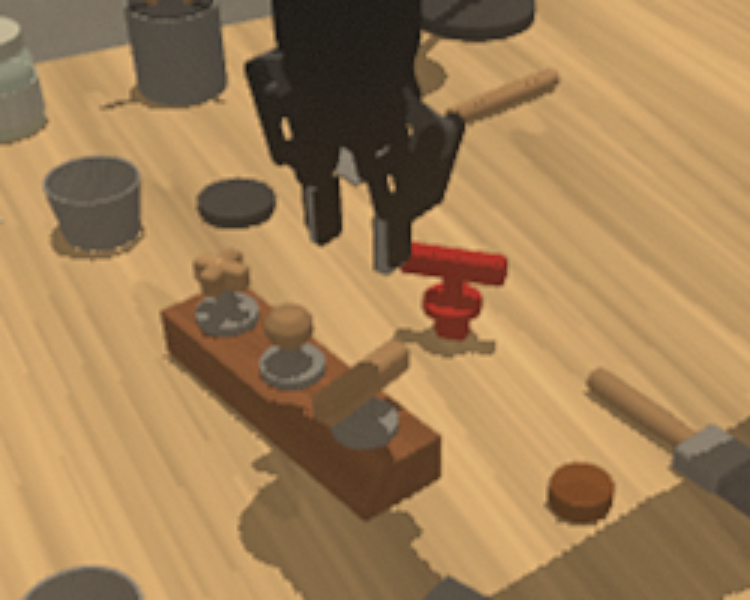

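The picture (a crop) shows the fingers above and astride the bar at (360,380), clear of the tamper and the red T. I lower and grip.

```bash
python3 -m handwheel '[[0,0,0.05,0,0,-0.005,0],[0,0,0.09,0,0,-0.005,0],[0,0,0.112,0,0,-0.005,0],[0,0,0.112,0,0,-0.005,0],[0,0,0.112,0,0,-0.005,-1],[0,0,0.112,0,0,-0.005,-1],[0,0,0.112,0,0,-0.005,-1],[0,0,0.112,0,0,-0.005,-1],[0,0,0.112,0,0,-0.005,-1]]'
```

```text
clock: 2.52
position: [486.3, -97.4, 60.6]
ee_rot: [-0.207, 0.978, -0.0, 0.001]
contact_force: [-0.6, -1.2, 6.5]
gripper_width: 17.3
grasp_force: 60.2
```

```bash
python3 -m handwheel '[[0,0,-0.02,0,0,0,-1],[0,0,-0.04,0,0,0,-1],[0,0,-0.07,0,0,0,-1],[0,0,-0.1,0,0,0,-1],[0,0,-0.13,0,0,0,-1],[0,0,-0.13,0,0,0,-1],[0,0,-0.13,0,0,0,-1]]'
python3 - <<'E'
from h import *
for n in("scene","top"):
    im,d=get_image(n);np.savez(f"pics/{n}2.npz",im=im,d=d)
    if n=="scene":cv2.imwrite("pics/s2.png",cv2.resize(im[0:240,120:370],None,fx=2.4,fy=2.4))
rel(539,137,190,25)
E
```

```text
clock: 3.4
position: [484.3, -96.9, 188.0]
ee_rot: [-0.207, 0.978, 0.001, -0.001]
contact_force: [-0.9, -0.4, -2.3]
gripper_width: 16.9
grasp_force: 59.2
pos [484.3 -97.1 187.7] shift m [-0.1447  0.1919 -0.0025] turn [ 0.0016 -0.0031 -0.0198] j6 -1.29
```

View pics/s2.png

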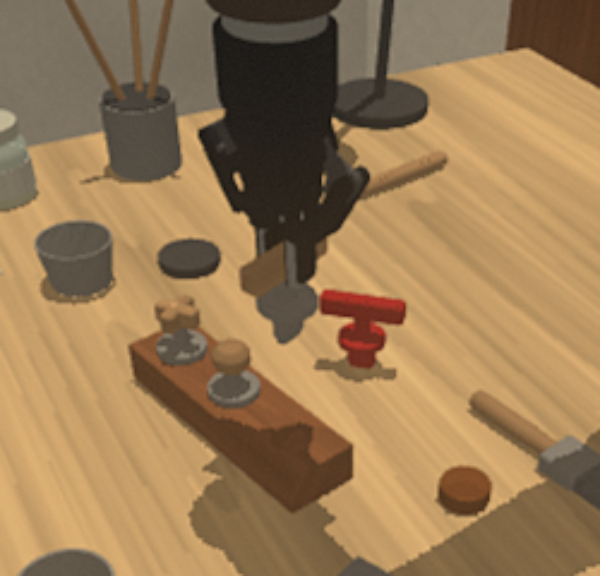

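The key is out of the rack and held upright. In the crop, the collar is at (287,300) and the shank tip at (287,335). I carry it above the mill.

```bash
python3 -m handwheel '[[-0.03,0.04,0,0,0,-0.02,-1],[-0.065,0.085,0,0,0,-0.02,-1],[-0.1,0.13,0,0,0,-0.02,-1],[-0.13,0.17,0.01,0,0,-0.02,-1],[-0.145,0.192,0.025,0,0,-0.02,-1],[-0.145,0.192,0.035,0,0,-0.02,-1],[-0.145,0.192,0.035,0,0,-0.02,-1],[-0.145,0.192,0.035,0,0,-0.02,-1]]'
python3 - <<'E'
from h import *
z=np.load("pics/scene0.npz");im=z["im"];g=cv2.cvtColor(im,cv2.COLOR_BGR2GRAY)
for th in(55,70):
    m=np.zeros_like(g);m[245:285,255:295]=(g[245:285,255:295]<th)
    cs,_=cv2.findContours(m,cv2.RETR_EXTERNAL,cv2.CHAIN_APPROX_NONE);c=max(cs,key=cv2.contourArea).reshape(-1,2)
    print(c.min(0),c.max(0),cv2.minAreaRect(np.array([ray("scene",u,v,75)[:2] for u,v in c],np.float32)))
im,d=get_image("scene");np.savez("pics/scene3.npz",im=im,d=d)
a=cv2.resize(im[130:340,180:380],None,fx=2.7,fy=2.7)
cv2.imwrite("pics/s3.png",a)
P=cloud("scene",d);hsv=cv2.cvtColor(im,cv2.COLOR_BGR2HSV)
q=(np.hypot(P[...,0]-539,P[...,1]-137)<60)&(P[...,2]>95)&(P[...,2]<200)
for lo in range(95,200,8):
    w=q&(P[...,2]>=lo)&(P[...,2]<lo+8)
    if w.sum()>4:print(lo,w.sum(),P[w].mean(0).round(1),np.ptp(P[w],axis=0).round(0))
s=read_state();print(s["position"])
rel(539,137,150,25.2)
E
```

```text
clock: 4.5
position: [540.3, 136.2, 154.5]
ee_rot: [-0.216, 0.976, -0.0, -0.0]
contact_force: [0.3, 0.0, -2.4]
gripper_width: 17.0
grasp_force: 59.2
[270 266] [279 274] ((548.2645874023438, 148.9906768798828), (15.885988235473633, 6.987427711486816), 22.220699310302734)
[270 265] [280 274] ((548.0186157226562, 148.8622283935547), (17.38816261291504, 7.000232696533203), 22.040599822998047)
103 13 [549.6 144.2 108.8] [11.  7.  6.]
111 31 [550.5 144.2 114.9] [14.  8.  8.]
127 43 [549.6 153.5 133.5] [40. 21.  4.]
135 311 [543.  149.3 139.1] [45. 24.  7.]
143 22 [544.8 142.6 145.7] [9. 5. 6.]
151 14 [543.2 150.  155.9] [ 8. 12.  8.]
159 98 [554.3 152.1 164.3] [54. 41.  7.]
167 175 [556.7 151.8 171.1] [54. 43.  8.]
175 454 [555.3 144.7 178.8] [54. 41.  8.]
183 114 [545.2 138.4 187. ] [23. 39.  8.]
191 106 [547.4 137.1 195.2] [25. 57.  8.]
199 25 [548.6 140.6 199.5] [30. 66.  1.]
[540.5042974  136.27277893 154.8091923 ]
pos [540.5 136.3 154.8] shift m [0.0011 0.0013 0.0048] turn [-0.0001  0.0007 -0.0042] j6 -1.67
```

View pics/s3.png

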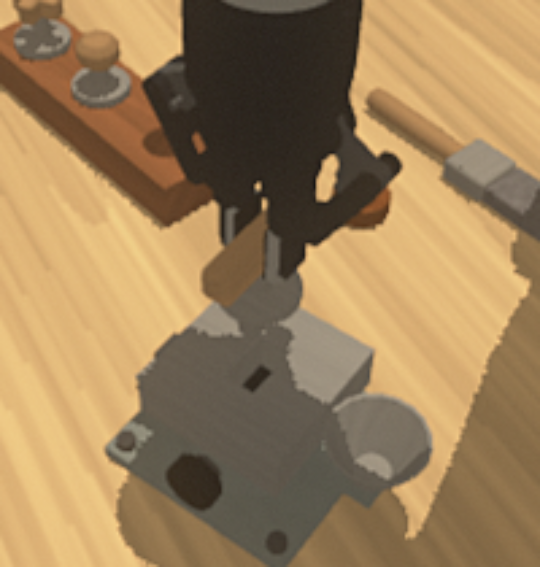

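The crop shows the key hanging above the mill, collar at (268,297) and slot at (258,378), with the bar parallel to the slot. I check the slot centre in the scene view too, so that I can compare within one camera.

Run:
```python
from h import *
for n,(u0,u1,v0,v1) in(("scene",(255,297,248,284)),("top",(200,235,162,196))):
    z=np.load(f"pics/{n}0.npz");P=cloud(n,z["d"])
    w=np.zeros(P.shape[:2],bool);w[v0:v1,u0:u1]=1
    top=np.median(P[...,2][w]);m=(w&(P[...,2]<top-3)).astype(np.uint8)
    cs,_=cv2.findContours(m,cv2.RETR_EXTERNAL,cv2.CHAIN_APPROX_NONE);c=max(cs,key=cv2.contourArea).reshape(-1,2)
    print(n,top,cv2.minAreaRect(np.array([ray(n,u,v,75)[:2] for u,v in c],np.float32)))
# whole-shank check: bar top face corner / collar rim in the present scene view
z=np.load("pics/scene3.npz");P=cloud("scene",z["d"]);Z=P[...,2]
a=np.radians(25.2);e=np.array([np.cos(a),np.sin(a)]);f=np.array([-np.sin(a),np.cos(a)])
q=(np.hypot(P[...,0]-545,P[...,1]-142)<40)
for lo,hi in((104,122),(125,134),(134,148)):
    A=P[q&(Z>lo)&(Z<hi)][:,:2]-[540.5,136.3]
    print(lo,len(A),"along",np.percentile(A@e,[2,50,98]).round(1),"across",np.percentile(A@f,[2,50,98]).round(1))
im=z["im"];hsv=cv2.cvtColor(im,cv2.COLOR_BGR2HSV)
w=(hsv[...,1]>90)&(hsv[...,0]<25)&(Z>158)&(Z<190)&(np.hypot(P[...,0]-540,P[...,1]-137)<70)
A=P[w][:,:2]-[540.5,136.3];print("bar",len(A),"along",np.percentile(A@e,[1,99]),"across",np.percentile(A@f,[1,50,99]),"z",np.percentile(Z[w],[2,98]))
```

```text
scene 74.40947439965262 ((542.875, 140.3607940673828), (35.07065200805664, 18.753257751464844), 23.02677345275879)
top 75.6456058377521 ((539.0152587890625, 137.0691375732422), (35.71025466918945, 19.934600830078125), 25.249296188354492)
104 45 along [ 5.3 13.1 15.3] across [-3.2  3.3  6.9]
125 26 along [-2.6 18.8 23.8] across [-4.5 12.8 22.1]
134 345 along [-13.9   8.6  23.6] across [-3.2 10.9 22.1]
bar 597 along [-10.70122141  41.81771811] across [-21.40325535   1.29865796  21.7945937 ] z [163.17948062 187.39375389]
```

```bash
python3 -m handwheel '[[-0.0014,0.0018,0.012,0,0,-0.004,-1],[-0.0014,0.0018,0.024,0,0,-0.004,-1],[-0.0014,0.0018,0.028,0,0,-0.004,-1],[-0.0014,0.0018,0.032,0,0,-0.004,-1],[-0.0014,0.0018,0.036,0,0,-0.004,-1],[-0.0014,0.0018,0.04,0,0,-0.004,-1],[-0.0014,0.0018,0.04,0,0,-0.004,-1]]'
```

```text
clock: 5.42
position: [540.6, 139.3, 114.0]
ee_rot: [-0.219, 0.976, -0.0, -0.0]
contact_force: [-1.0, -0.4, -1.8]
gripper_width: 16.8
grasp_force: 59.2
```

```bash
python3 -m handwheel '[[0,0,0.004,0,0,0,-1],[0,0,0.008,0,0,0,-1],[0,0,0.012,0,0,0,-1],[0,0,0.014,0,0,0,-1],[0,0,0.014,0,0,0,-1]]'
```

```text
clock: 6.05
position: [540.7, 139.3, 100.1]
ee_rot: [-0.219, 0.976, -0.0, -0.0]
contact_force: [0.9, -0.9, -1.6]
gripper_width: 16.8
grasp_force: 59.2
```

```bash
python3 -m handwheel '[[0,0,0.002,0,0,0,-1],[0,0,0.004,0,0,0,-1],[0,0,0.005,0,0,0,-1],[0,0,0.005,0,0,0,-1]]'
```

```text
clock: 6.55
position: [541.0, 139.4, 97.7]
ee_rot: [-0.219, 0.976, -0.0, 0.001]
contact_force: [-5.6, -0.7, 10.6]
gripper_width: 17.1
grasp_force: 61.1
```

Contact at 97.7 mm matches the seated height (60.6 + 37 mm). I release, rise and look.

```bash
python3 -m handwheel '[[0,0,-0.002,0,0,0,0],[0,0,-0.002,0,0,0,0],[0,0,-0.002,0,0,0,0],[0,0,-0.02,0,0,0,0],[0,0,-0.05,0,0,0,0],[0,0,-0.1,0,0,0,0],[0,0,-0.13,0,0,0,0],[0,0,-0.13,0,0,0,0]]'
python3 - <<'E'
from h import *
im,d=get_image("scene");P=cloud("scene",d)
cv2.imwrite("pics/s4.png",cv2.resize(im[90:340,140:380],None,fx=2.4,fy=2.4))
for n in("scene","top"):
    if n=="top": im,d=get_image(n);P=cloud(n,d)
    q=(np.hypot(P[...,0]-541,P[...,1]-138)<45)&(P[...,2]>108)&(P[...,2]<140);print(n,q.sum(),np.percentile(P[q][:,2],[50,90]) if q.any() else "",P[q].mean(0) if q.any() else "")
E
```

```text
clock: 7.55
position: [542.2, 139.9, 228.1]
ee_rot: [-0.219, 0.976, 0.001, 0.003]
contact_force: [0.2, -0.7, -1.1]
gripper_width: 42.7
grasp_force: 0.0
scene 703 [121.7754672  123.19374521] [546.18253855 145.0154164  119.86484775]
top 516 [123.37155007 125.13413078] [537.01315275 136.8094548  122.75119107]
```

View pics/s4.png

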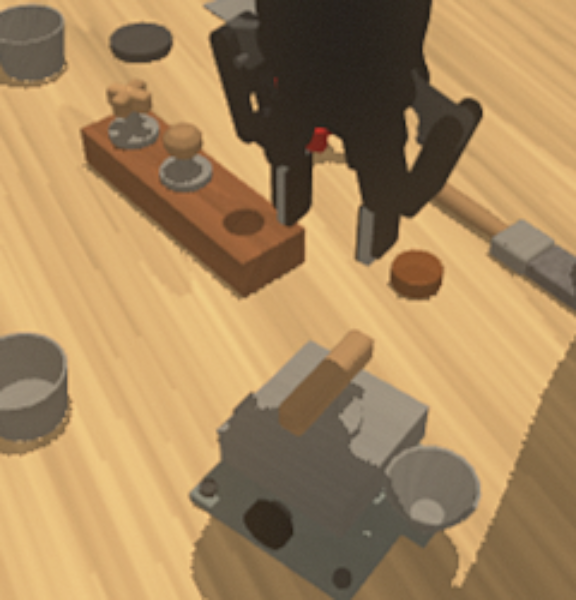

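The key stands in the mill with its handle at crop (328,380). The top of the handle reads about 123 mm, which is home (75 + 38 + 10). The tamper and plug are still in their wells, and the gripper is clear.

```bash
python3 -c "from bench import job_done;print(job_done())"
```

```text
the job is handed in; nothing more can be done
None
```

The key is in the mill with its collar fully down and the gripper clear, the tamper and plug are still in their wells, and the job was handed in with the last clock reading at 7.55 s.

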